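# Clamp the glued slat with a flip-lever screw

### The job

A freshly glued wooden slat lies in the small clamp on the trunk lid. With the clamp's lever standing up, turn its screw clockwise until the foot sits snug on the wood, without crushing it, then let go of the lever and fold it down flat until fully closed. Leave the other things on the trunk as they are.

Things in the scene. Friction and masses are not known exactly. Their poses are not given: they have to be found in the camera images.
- lever_pivot (a point): Pin of the flip lever, in a fork on the head of the clamp's vertical screw, on the screw's axis, 74 mm above the trunk lid when fully backed out. Frame turns with the screw: z up, y along the pin, x the level direction towards which the lever folds. The screw goes down 10 mm per clockwise turn (seen from above). Its head is a disc 27 mm across, top 6 mm below the pin.
- lever_tip (a point): Middle of the free end of the flip lever, an aluminium blade: 60 mm from pin to end, 24 mm wide (its own y, along the pin), 9 mm thick (its own x), metal on the outer 44 mm; z runs from pin to end. It starts upright on the screw like a wing key: its broad faces can be gripped from above, turned, let go and gripped again. It sits on a rubber neck that twists 0.2 rad at 0.3 N m and springs back.
- lever (a joint): Angle of the flip lever about its pin, rad: 0 upright (open), 1.5 folded level (closed, a hard stop). It folds towards its +x side only, is stiff (about 0.12 N m all the way, some 2.5 N at 48 mm) and stays where it is left.
- foot: Round steel foot under the screw, 45 mm across, 5 mm thick, origin at the centre of its underside. It hangs 0.5 to 5.6 mm above the wood, a gap that varies and must be felt: free turning takes about 0.05 N m about the screw's axis; on the wood this rises by some 0.5 N m per rad. 0.22 to 0.4 N m is snug; under 0.18 is loose, over 0.5 crushes the wood when the lever is closed.
- clamp: The clamp's fixed dark steel frame: base 110 x 110 x 8 mm, bridge top 54 mm above the lid and 74 mm wide; origin under its centre, on the screw's axis. The glued slat (150 x 46 x 12 mm) lies loose between its cheeks along the clamp's x axis.
- tumbler: Bystander: glass tumbler, 70 mm across, 95 mm high; origin under its centre.
- tin: Bystander: stainless steel pencil tin with a twist cap, 70 mm across, 105 mm high; origin under its centre.
- toy_car: Bystander: red plastic toy car, 85 x 50 x 45 mm; origin under its centre.
- top: Bystander: wooden spinning top, tip upwards, 60 mm across, 58 mm high; origin under its centre.
- drawer_box: Bystander: small plastic box with a drawer, 90 x 130 x 64 mm; origin under its centre.
- eraser: Bystander: eraser, 45 x 20 x 12 mm; origin under its centre.
- screwdriver: Bystander: screwdriver, 170 mm long, lying; origin under its middle.
Not all that is in view belongs to the job. Leave any purple look-alike of the clamp alone.

How it is judged:
By the outcome, as a careful person would: the job done as asked, in the order asked, and still so for the second after the job is handed in, with the robot touching nothing.
It also fails if it takes over 72 s, if anything falls off the work surface, if the arm or the gripper's body presses on something with over 40 N, if the wrist force passes 120 N, or if a joint passes its speed limit or range.

### The arm

A 7-joint arm with a two-finger parallel gripper is mounted at the origin on the work surface. World frame = base frame: x ahead of the robot, y to its left, z up, the work surface at z = 0. Lengths are in m, angles in rad, forces in N, time in s.
With the tool pointing down it reaches from about 0.425 to 0.925 m from the base axis. Payload 6.8 kg.
Tool frame: the origin (TCP) lies at the very end of the fingers, on their centre line; the grasp point (between the pads) lies 19 mm behind it; z points along the fingers, y is the line along which they close (so a half turn about z gives the same grasp; the last joint's range is limited). The gripper opens to 88 mm and grips with 3 to 60 N. Pads are 20 mm wide; open, the fingers measure 115 mm over their backs; the gripper's body (75 mm by 178 mm) begins 61 mm behind the grasp point.
Start: joints at [-1.328, 0.477, 0.022, 1.555, -0.011, 1.109, -0.083], TCP at [0.232, 0.634, 0.223] pointing down, gripper open.
Joint ranges: [-2.96, 2.96], [-0.34, 2.1], [-1.41, 1.46], [0.24, 2.44], [-1.37, 4.51], [0.17, 1.92], [-2.96, 2.96]. Speed limits (rad/s): [2.39, 2.39, 3.14, 3.14, 3.14, 3.14, 3.14].

### API

Orientations are given as a rotation vector (axis times angle).
In Python, from station import robot, viewer gives the robot as it stands.
- The arm moves only by the tool move_arm, never from a script. Its argument "rows" is text: rows parted by semicolons, each of 5 numbers parted by spaces: the shift along the world's x, y, z in cm, then the turn about the world's z in rad, then the closure in counts, from 0 (fully open) to 255 (shut). A call has 1 to 8 rows; each row shifts and turns the commanded pose from where the row before left it; what a row does not reach is not made up. A row lasts 1/8 s, in which the tool goes at most 62.5 mm and 10.7 degrees, less where a joint would pass 70% of its speed; a pose out of reach is approached as far as the arm can. A call with a gripper value outside its range is refused whole. The fingers move at their own pace and stop on an object; the grip force is fixed at half the most. Time passes only in rows, so rows that do not move let the fingers close. It gives the time, the measured TCP pose, the force, the opening and the grip force at its end, in the units of the state.
- robot.observe(): the state, without advancing time (a new reading comes with each control period).
- viewer.camera(name): name is "scene" or "top" or "wrist"; returns a dict with "color" (480x640x3 uint8, red, green, blue), "range_z" (480x640 float32, m along the optical axis (not along the pixel's ray), 0 where there is no reading), "mtx" (3x3 intrinsics, pixels), "rvec" (rotation vector, rad) and "tvec" (3), from world to camera coordinates, as OpenCV has them. Camera axes: x right, y down, z forward; pixel columns grow to the right and rows downward; lengths in m; the calibration is good to about 2 mm. A picture is of the moment at which its call begins.
- robot.hand_in(): hands the job in; it is judged then, once.
The state is a dict: "t": time; "q": joint angles; "joint_vel": joint speeds; "joint_torque": joint torques, N m; "position": TCP position; "tool_rot": TCP orientation; "force": force on the tool from outside, world axes, zero at the start; "torque": the same for the moment, N m; "gripper_width": opening from 0.0 (shut) to 1.0 (fully open); "gripper_force": force on a finger pad.
Only numpy, scipy, OpenCV 4.12 (cv2) and the standard library are available. Lean on these libraries where they do the work, as an engineer would, in place of code of your own. Each camera call takes 0.05 s, during which the arm holds its last target. There are 200 camera calls.

## Working session

There is one attempt and no reset: what is moved stays moved. The work goes in short steps, Python scripts to look and compute and a tool call to move; the robot and the scene stay as the last step left them, time stands still between calls to the robot, and variables do not carry over. Pictures are saved under pics/ and viewed, at most 10 in all, crops included, and the job is handed in when it is done.

Besides the shell and the picture viewer there is one more tool, called after "Emit:" as name(argument=value, ...) on one line, values as JSON. move_arm: Moves the arm, as the interface text tells. Its arguments: {"type":"object","properties":{"rows":{"type":"string"}},"required":["rows"]}

```bash
mkdir -p pics; cat > h.py <<'E'
import numpy as np,cv2
from station import robot,viewer
def cam(n):
    c=viewer.camera(n);c['R']=cv2.Rodrigues(np.array(c['rvec'],float))[0];c['t']=np.array(c['tvec'],float).ravel();return c
def save(c,f,crop=None,s=1):
    im=c['color'][...,::-1]
    if crop: im=im[crop[1]:crop[3],crop[0]:crop[2]]
    cv2.imwrite('pics/'+f,cv2.resize(im,None,fx=s,fy=s,interpolation=cv2.INTER_CUBIC))
def cloud(c):
    z=c['range_z'];v,u=np.mgrid[:z.shape[0],:z.shape[1]];K=c['mtx']
    p=np.stack([(u-K[0,2])/K[0,0]*z,(v-K[1,2])/K[1,1]*z,z],-1)
    return (p-c['t'])@c['R']
def ray(c,u,v,z):
    d=c['R'].T@np.linalg.solve(c['mtx'],[u,v,1.]);o=-c['R'].T@c['t'];return o+d*(z-o[2])/d[2]
E
python3 - <<'E'
from h import *
for n in('scene','top'):
    c=cam(n);save(c,n+'0.png');print(n,-c['R'].T@c['t'])
print(robot.observe())
E
```

```text
scene [1.25938968 0.30296554 0.78673592]
top [ 0.29683608 -0.03113909  1.35762215]
{'t': 0.1, 'q': array([-1.32811429,  0.47772324,  0.02237384,  1.55634351, -0.01148936,
        1.10929121, -0.08310541]), 'joint_vel': array([-0.00057885, -0.00199332,  0.00110853, -0.00261069, -0.00189736,
        0.00139725,  0.00021573]), 'joint_torque': array([ 3.04512185e-03, -5.84091783e+01,  1.53962687e+00, -2.73309213e+01,
       -5.41614974e-02,  1.30801153e-02,  2.60626626e-05]), 'position': array([0.23179819, 0.63337579, 0.22177949]), 'tool_rot': array([-5.48173931e-01, -3.09325054e+00,  2.56085741e-03]), 'force': array([-1.02236582,  0.27133617,  0.42434732]), 'torque': array([-0.01321994, -0.07923451,  0.03337624]), 'gripper_force': 0.0, 'gripper_width': 1.0008631033800184}
```

View pics/scene0.png

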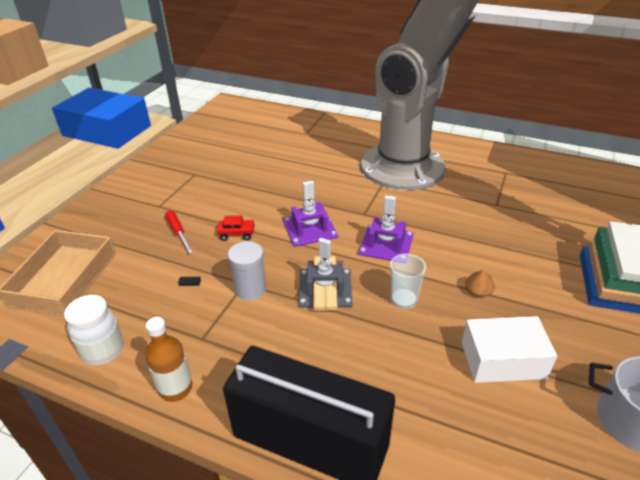

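View pics/top0.png

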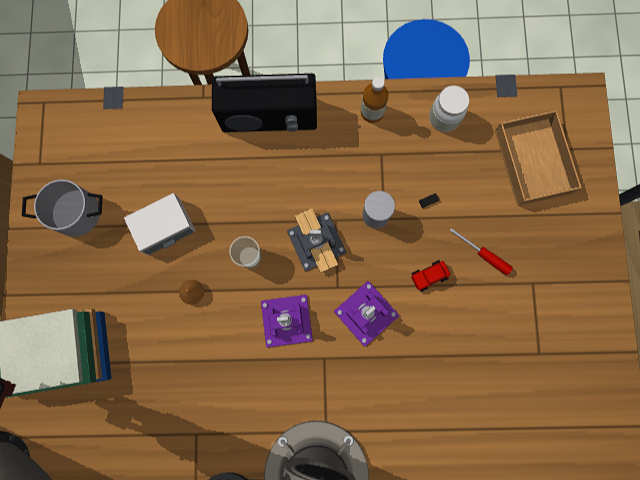

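The trunk holds three clamps in the top view: purple at (287,320), purple at (366,312) and dark steel with a wooden slat at (317,240), which is (325,275) in the scene view. The dark one fits: it has the steel frame and the slat, and the purple ones are look-alikes. I'll confirm it in one crop and measure.

```bash
python3 - <<'E'
from h import *
c=cam('top');save(c,'crop1.png',(270,190,370,290),6)
P=cloud(c)
print('lid',ray(c,317,240,0),P[240,317], P[300,200])
sub=P[190:290,270:370]; rgb=c['color'][190:290,270:370].astype(int)
m=(sub[...,2]>.085)&(np.hypot(*(sub[...,:2]-ray(c,317,240,.07)[:2]).transpose(2,0,1))<.07)
q=sub[m];print(len(q),q.mean(0),q.min(0),q.max(0))
s=cam('scene');S=cloud(s);m=(np.hypot(S[...,0]-q[:,0].mean(),S[...,1]-q[:,1].mean())<.04)&(S[...,2]>.082)
r=S[m];print(len(r),r.mean(0),r.min(0),r.max(0))
if len(r)>10: print(cv2.minAreaRect(r[:,:2].astype('f4')*1000))
print(cv2.minAreaRect(q[:,:2].astype('f4')*1000))
# dark frame
d=(rgb.max(2)<95)&(sub[...,2]<.03)&(sub[...,2]>.004)
ys,xs=np.where(d);print(len(xs),cv2.minAreaRect(sub[d][:,:2].astype('f4')*1000))
E
```

```text
lid [ 0.53815181 -0.01487712  0.        ] [ 0.52598603 -0.01569696  0.06844364] [0.39926659 0.2676249  0.00249297]
84 [ 0.53297842 -0.01258121  0.1239108 ] [ 0.52946197 -0.0235455   0.0896197 ] [ 0.53948507 -0.00092035  0.14000387]
262 [ 0.53519755 -0.00988189  0.11263973] [ 0.52745437 -0.0243177   0.08208923] [0.54060972 0.00153002 0.13619198]
((534.4484252929688, -11.290719985961914), (12.711052894592285, 25.786354064941406), 3.3517768383026123)
((534.7467041015625, -12.339925765991211), (22.506542205810547, 9.798781394958496), 86.69495391845703)
843 ((512.698486328125, -21.874595642089844), (237.3340301513672, 183.18238830566406), 89.92121124267578)
```

View pics/crop1.png

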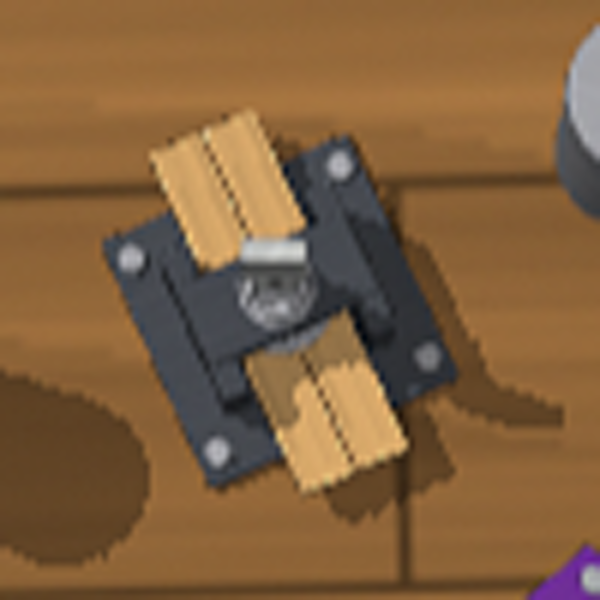

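The crop confirms it: dark frame, slat under the foot, upright lever at crop pixel (275,250), wide along world y. I'm moving above it with the fingers closing along world x.

Emit:
move_arm(rows="2.5 -5.4 0 -0.1 0; 2.5 -5.4 0 -0.1 0; 2.5 -5.4 0 -0.1 0; 2.5 -5.4 0 -0.1 0; 2.5 -5.4 0 -0.1 0; 2.5 -5.4 0 -0.1 0; 2.5 -5.4 0 -0.1 0; 2.5 -5.4 0 -0.1 0")

```text
t: 1.2
position: [0.4325, 0.2001, 0.2228]
tool_rot: [1.714, 2.633, 0.001]
force: [0.3, 0.8, -0.3]
gripper_width: 0.997
gripper_force: 0.0
```

Emit:
move_arm(rows="2.5 -5.4 0 -0.1 0; 2.5 -5.4 0 -0.1 0; 2.5 -5.4 0 -0.1 0; 2.5 -5.4 0 -0.1 0; 0 0 0 0 0; 0 0 0 0 0")

```text
t: 1.95
position: [0.5316, -0.0135, 0.2224]
tool_rot: [-2.198, -2.244, 0.0]
force: [0.6, -0.2, -0.1]
gripper_width: 1.002
gripper_force: 0.0
```

```bash
cat >> h.py <<'E'
def st():
    o=robot.observe();R=cv2.Rodrigues(np.array(o['tool_rot'],float))[0]
    print('t%.2f pos'%o['t'],np.round(o['position'],4),'yaw_y %.3f'%np.arctan2(R[1,1],R[0,1]),'F',np.round(o['force'],2),'T',np.round(o['torque'],3),'w %.3f'%o['gripper_width'],'gf',o['gripper_force'],'q7 %.2f'%o['q'][6]);return o
E
python3 - <<'E'
from h import *
st();c=cam('wrist');save(c,'w1.png')
P=cloud(c);print(-c['R'].T@c['t'])
for lo,hi in((.127,.137),(.1,.127),(.072,.1)):
    m=(np.hypot(P[...,0]-.534,P[...,1]+.012)<.04)&(P[...,2]>lo)&(P[...,2]<hi)
    r=P[m];print(lo,len(r),r.mean(0) if len(r) else 0,cv2.minAreaRect(r[:,:2].astype('f4')*1000) if len(r)>5 else 0)
E
```

```text
t1.95 pos [ 0.5316 -0.0135  0.2224] yaw_y 0.021 F [ 0.6  -0.16 -0.08] T [-0.016  0.099 -0.038] w 1.002 gf 0.0 q7 0.10
[0.53171612 0.06456718 0.384692  ]
0.127 518 [ 0.53399887 -0.01007295  0.13304154] ((534.0037231445312, -10.856651306152344), (23.72328758239746, 8.982893943786621), 87.98009490966797)
0.1 121 [5.34302794e-01 3.33222516e-04 1.13597424e-01] ((532.4627685546875, -2.29648494720459), (12.136800765991211, 6.4270710945129395), 37.70236587524414)
0.072 182 [ 0.53371815 -0.00275223  0.08083855] ((534.032470703125, -10.295809745788574), (26.356613159179688, 13.698296546936035), 88.18669128417969)
```

View pics/w1.png

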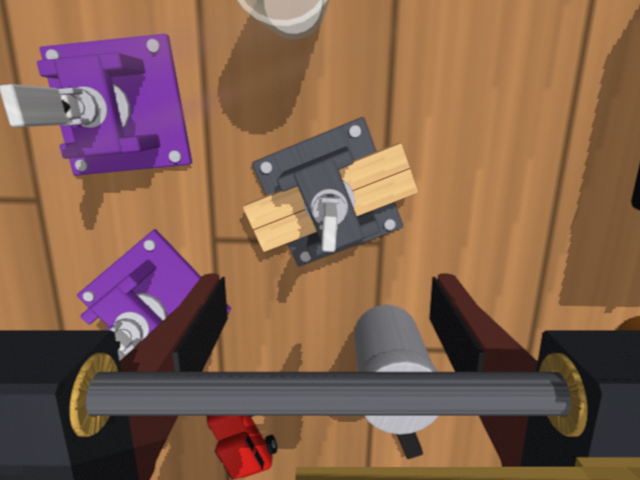

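The wrist view shows the dark clamp's blade at (330,225), between the finger lines, with its tip at z 0.133, as it should be. I'm correcting, descending and gripping.

Emit:
move_arm(rows="0.24 0.3 -3 -0.055 0; 0 0 -3 0 0; 0 0 -3 0 0; 0 0 -3.1 0 0; 0 0 0 0 0; 0 0 0 0 100; 0 0 0 0 150; 0 0 0 0 150")

```text
t: 3.0
position: [0.535, -0.0108, 0.1026]
tool_rot: [2.259, 2.182, 0.003]
force: [0.0, -0.9, -0.5]
gripper_width: 0.701
gripper_force: 0.0
```

```bash
python3 -c "
from h import *
st()"
```

```text
t3.00 pos [ 0.535  -0.0108  0.1026] yaw_y -0.035 F [ 0.01 -0.9  -0.53] T [-0.063  0.093  0.041] w 0.701 gf 0.0 q7 0.16
```

Emit:
move_arm(rows="0 0 0 0 200; 0 0 0 0 230; 0 0 0 0 230; 0 0 0 0 230; 0 0 0 0 230; 0 0 0 0 230; 0 0 0 0 230; 0 0 0 0 230")

```text
t: 4.0
position: [0.5328, -0.0111, 0.1014]
tool_rot: [-2.259, -2.18, 0.003]
force: [-5.6, -0.2, 3.9]
gripper_width: 0.099
gripper_force: 14.5
```

```bash
python3 -c "
from h import *
o=st();print(o['joint_torque'])
for i in range(3): cam('top');o=st();print(o['joint_torque'][6])"
```

```text
t4.00 pos [ 0.5328 -0.0111  0.1014] yaw_y -0.035 F [-5.56 -0.15  3.86] T [0.024 1.417 0.031] w 0.099 gf 14.542646706104279 q7 0.16
[ 6.69025211e-02 -4.25122547e+01  6.56770483e+00 -2.20730799e+01
 -2.28425092e-01 -1.87207695e+00  1.00878518e-02]
t4.05 pos [ 0.5328 -0.0111  0.1014] yaw_y -0.035 F [-4.99  0.47  5.37] T [ 0.033  1.447 -0.078] w 0.101 gf 14.543433487415314 q7 0.16
0.009952740801963955
t4.10 pos [ 0.5328 -0.0111  0.1014] yaw_y -0.035 F [-5.59 -0.55  4.27] T [ 0.026  1.478 -0.053] w 0.101 gf 14.542113840579987 q7 0.16
0.009977524168789387
t4.15 pos [ 0.5328 -0.0111  0.1014] yaw_y -0.035 F [-4.5  -0.    4.24] T [-0.025  1.455  0.015] w 0.103 gf 14.542016834020615 q7 0.16
0.009923301986418664
```

Emit:
move_arm(rows="-0.22 0 0 0 230; 0 0 0 0 230; 0 0 0 0 230")

```text
t: 4.53
position: [0.5323, -0.0111, 0.1015]
tool_rot: [2.26, 2.182, 0.0]
force: [-0.2, 0.6, -2.5]
gripper_width: 0.1
gripper_force: 13.9
```

```bash
python3 -c "
from h import *
o=st();print(o['joint_torque'][6])"
```

```text
t4.53 pos [ 0.5323 -0.0111  0.1015] yaw_y -0.035 F [-0.24  0.62 -2.53] T [-0.062  0.177 -0.027] w 0.100 gf 13.869254887104034 q7 0.16
0.0047705099859740585
```

Emit:
move_arm(rows="0 0 -0.016 -0.1 230; 0 0 -0.016 -0.1 230; 0 0 0 0 230; 0 0 0 0 230")

```text
t: 5.03
position: [0.5325, -0.0111, 0.1013]
tool_rot: [2.464, 1.948, 0.0]
force: [0.5, -0.6, -3.3]
gripper_width: 0.104
gripper_force: 13.9
```

```bash
python3 -c "
from h import *
o=st();print(o['joint_torque'][6])"
```

```text
t5.03 pos [ 0.5325 -0.0111  0.1013] yaw_y -0.233 F [ 0.51 -0.59 -3.34] T [-0.094 -0.059  0.05 ] w 0.104 gf 13.88911172747612 q7 -0.01
-0.04588413052260876
```

Emit:
move_arm(rows="0 0 -0.03 -0.07 230; 0 0 -0.012 -0.07 230; 0 0 -0.012 -0.07 230; 0 0 -0.012 -0.07 230; 0 0 -0.012 -0.07 230; 0 0 -0.012 -0.07 230; 0 0 0 0 230; 0 0 0 0 230")

```text
t: 6.02
position: [0.5327, -0.0112, 0.1006]
tool_rot: [2.816, 1.391, 0.002]
force: [2.8, -0.9, -2.7]
gripper_width: 0.101
gripper_force: 13.9
```

```bash
python3 -c "
from h import *
o=st();print(o['joint_torque'][6],o['q'])"
```

```text
t6.03 pos [ 0.5327 -0.0112  0.1006] yaw_y -0.653 F [ 2.84 -0.95 -2.74] T [-0.248 -0.387  0.086] w 0.101 gf 13.92111673951149 q7 -0.35
-0.04143848433159292 [-0.61227094  0.47569707  0.66241713  2.03713654 -0.41964223  0.76253779
 -0.34742297]
```

Emit:
move_arm(rows="0.06 0 -0.02 -0.07 230; 0 0 -0.012 -0.07 230; 0 0 -0.012 -0.07 230; 0 0 -0.012 -0.07 230; 0 0 -0.012 -0.07 230; 0 0 -0.012 -0.07 230; 0 0 0 0 230; 0 0 0 0 230")

```text
t: 7.02
position: [0.5331, -0.0115, 0.0999]
tool_rot: [3.044, 0.773, 0.001]
force: [1.4, -2.6, 0.3]
gripper_width: 0.097
gripper_force: 13.9
```

```bash
python3 -c "
from h import *
o=st();print(o['joint_torque'][6],o['q'])"
```

```text
t7.03 pos [ 0.5331 -0.0115  0.0999] yaw_y -1.073 F [ 1.38 -2.57  0.33] T [-0.515 -0.127  0.001] w 0.097 gf 13.93064484000206 q7 -0.68
-0.03864694037474692 [-0.68908688  0.51306358  0.7737651   2.04072223 -0.50686995  0.78396561
 -0.68292654]
```

Emit:
move_arm(rows="0.03 -0.07 -0.012 -0.07 230; 0 0 -0.012 -0.07 230; 0 0 -0.012 -0.07 230; 0 0 -0.012 -0.07 230; 0 0 -0.012 -0.07 230; 0 0 -0.012 -0.07 230; 0 0 0 0 230; 0 0 0 0 230")

```text
t: 8.02
position: [0.5333, -0.012, 0.0991]
tool_rot: [-3.139, -0.122, -0.001]
force: [0.6, -1.9, 2.9]
gripper_width: 0.104
gripper_force: 13.9
```

```bash
python3 -c "
from h import *
o=st();print(o['joint_torque'][6],o['q'])"
```

```text
t8.03 pos [ 0.5333 -0.012   0.0991] yaw_y -1.493 F [ 0.57 -1.93  2.91] T [-0.399  0.008  0.009] w 0.104 gf 13.916995972394943 q7 -1.01
-0.03374909400008619 [-0.75937221  0.56001901  0.88387546  2.0442297  -0.60028691  0.81424983
 -1.01204662]
```

Emit:
move_arm(rows="0.02 -0.08 -0.01 -0.07 230; 0 0 -0.01 -0.07 230; 0 0 -0.01 -0.07 230; 0 0 -0.01 -0.07 230; 0 0 -0.01 -0.07 230; 0 0 -0.01 -0.07 230; 0 0 0 0 230; 0 0 0 0 230")

```text
t: 9.02
position: [0.5333, -0.0125, 0.0985]
tool_rot: [-3.095, 0.536, 0.0]
force: [-0.3, -1.3, 4.4]
gripper_width: 0.103
gripper_force: 13.9
```

```bash
python3 -c "
from h import *
o=st();print(o['joint_torque'][6],o['q'])"
```

```text
t9.03 pos [ 0.5333 -0.0125  0.0985] yaw_y -1.913 F [-0.26 -1.35  4.42] T [-0.149  0.268  0.039] w 0.103 gf 13.893945515155792 q7 -1.34
-0.030419148970395327 [-0.82139721  0.61744181  0.99078491  2.04727856 -0.69704899  0.85561078
 -1.33885266]
```

Emit:
move_arm(rows="0 -0.05 0.02 -0.07 230; 0 0 -0.01 -0.07 230; 0 0 -0.01 -0.07 230; 0 0 -0.01 -0.07 230; 0 0 -0.01 -0.07 230; 0 0 -0.01 -0.07 230; 0 0 0 0 230; 0 0 0 0 230")

```text
t: 10.02
position: [0.5331, -0.0129, 0.098]
tool_rot: [-2.916, 1.169, 0.001]
force: [-0.8, -0.3, 5.3]
gripper_width: 0.101
gripper_force: 13.9
```

```bash
python3 -c "
from h import *
o=st();print(o['joint_torque'][6],o['q'])
T=[]
for i in range(8): cam('top');T.append(robot.observe()['torque'][2])
print(np.mean(T))"
```

```text
t10.03 pos [ 0.5331 -0.0129  0.098 ] yaw_y -2.334 F [-0.76 -0.35  5.33] T [-0.004  0.267  0.124] w 0.101 gf 13.947619199752808 q7 -1.67
-0.1238534040749073 [-0.87368726  0.68439747  1.09244833  2.05001768 -0.79258855  0.9084205
 -1.66804019]
0.11705511275748301
```

Contact is felt: the torque has risen to 0.12 N m. I'm advancing in smaller steps.

Emit:
move_arm(rows="0 0 0.01 -0.05 230; 0 0 -0.008 -0.05 230; 0 0 -0.008 -0.05 230; 0 0 -0.008 -0.05 230; 0 0 -0.008 -0.05 230; 0 0 -0.008 -0.05 230; 0 0 0 0 230; 0 0 0 0 230")

```text
t: 11.42
position: [0.5329, -0.0131, 0.0977]
tool_rot: [2.707, -1.593, -0.001]
force: [-2.8, -1.0, 6.7]
gripper_width: 0.102
gripper_force: 15.1
```

```bash
python3 -c "
from h import *
o=st();print(o['joint_torque'][6],o['q'])
T=[]
for i in range(8): cam('top');T.append(robot.observe()['torque'][2])
print(np.mean(T))"
```

```text
t11.43 pos [ 0.5329 -0.0131  0.0977] yaw_y -2.635 F [-2.77 -1.02  6.69] T [0.135 0.65  0.224] w 0.102 gf 15.126577019691467 q7 -1.91
-0.2374486718326807 [-0.9044266   0.73743151  1.16073122  2.05165334 -0.85810993  0.95262612
 -1.90789672]
0.22881698016310525
```

Emit:
move_arm(rows="0 0 0.04 -0.05 230; 0 0 0 -0.05 230; 0 0 0 -0.05 230; 0 0 0 -0.05 230; 0 0 0 0 230; 0 0 0 0 230")

```text
t: 12.58
position: [0.5327, -0.0131, 0.0977]
tool_rot: [2.535, -1.854, -0.001]
force: [-2.2, -1.0, 0.1]
gripper_width: 0.105
gripper_force: 17.0
```

```bash
python3 -c "
from h import *
o=st();print(o['joint_torque'][6],o['q'])
T=[]
for i in range(8): cam('top');T.append(robot.observe()['torque'][2])
print(np.mean(T))"
```

```text
t12.57 pos [ 0.5327 -0.0131  0.0977] yaw_y -2.834 F [-2.19 -1.02  0.12] T [-0.104  0.51   0.306] w 0.105 gf 16.99319064617157 q7 -2.07
-0.3015113901346922 [-0.92168461  0.77359718  1.20327729  2.05258192 -0.89873431  0.98438482
 -2.06979014]
0.2947197482979976
```

The torque is 0.30 N m, which is snug. Now I let go and back up to look.

Emit:
move_arm(rows="0 0 0 0 0; 0 0 0 0 0; 0 0 0 0 0; 0 0 0 0 0; 0 0 3 0 0; 0 0 4 0 0; 0 0 4 0 0; 0 0 0 0 0")

```text
t: 13.98
position: [0.535, -0.0135, 0.2106]
tool_rot: [-2.532, 1.854, -0.006]
force: [-0.1, -0.6, -0.5]
gripper_width: 0.971
gripper_force: 0.0
```

```bash
python3 - <<'E'
from h import *
st();c=cam('wrist');P=cloud(c);uv=cv2.projectPoints(np.array([.533,-.012,.1]),np.array(c['rvec'],float),c['t'],c['mtx'],None)[0].ravel();print(uv)
u,v=uv.astype(int);save(c,'w2.png',(max(u-70,0),max(v-60,0),u+70,v+60),5)
for n,c in(('wrist',c),('top',cam('top')),('scene',cam('scene'))):
  P=cloud(c)
  for lo,hi in((.122,.14),(.1,.122),(.066,.1)):
    m=(np.hypot(P[...,0]-.533,P[...,1]+.012)<.035)&(P[...,2]>lo)&(P[...,2]<hi)
    r=P[m];print(n,lo,len(r),r.mean(0).round(4) if len(r) else 0,cv2.minAreaRect(r[:,:2].astype('f4')*1000) if len(r)>5 else 0)
E
```

```text
t13.97 pos [ 0.535  -0.0135  0.2106] yaw_y -2.835 F [-0.11 -0.56 -0.51] T [0.074 0.076 0.015] w 0.971 gf 0.0 q7 -2.19
[333.4582067  230.05490575]
wrist 0.122 552 [ 0.5337 -0.0126  0.129 ] ((533.381103515625, -11.691781997680664), (9.105182647705078, 24.34078598022461), 30.13515853881836)
wrist 0.1 146 [ 0.5366 -0.0199  0.1117] ((531.3804321289062, -15.250191688537598), (8.164833068847656, 23.15032386779785), 54.09739685058594)
wrist 0.066 266 [ 0.536  -0.0188  0.0789] ((530.7359008789062, -15.717794418334961), (12.907527923583984, 27.507667541503906), 57.375343322753906)
top 0.122 38 [ 0.5352 -0.0152  0.1301] ((535.4806518554688, -15.12506103515625), (9.032812118530273, 18.348283767700195), 27.972402572631836)
top 0.1 14 [ 0.5318 -0.0165  0.111 ] ((532.0992431640625, -16.305110931396484), (1.9074119329452515, 15.247841835021973), 28.841976165771484)
top 0.066 5 [ 0.5366 -0.0226  0.086 ] 0
scene 0.122 69 [ 0.5338 -0.0108  0.1275] ((532.1416625976562, -11.484672546386719), (12.821208000183105, 23.611770629882812), 24.889835357666016)
scene 0.1 107 [ 0.5354 -0.0101  0.1114] ((534.6376953125, -10.422406196594238), (8.214021682739258, 24.02491569519043), 25.68939208984375)
scene 0.066 158 [ 0.5351 -0.0101  0.0826] ((533.161376953125, -10.310298919677734), (16.948841094970703, 27.00967788696289), 27.624553680419922)
```

View pics/w2.png

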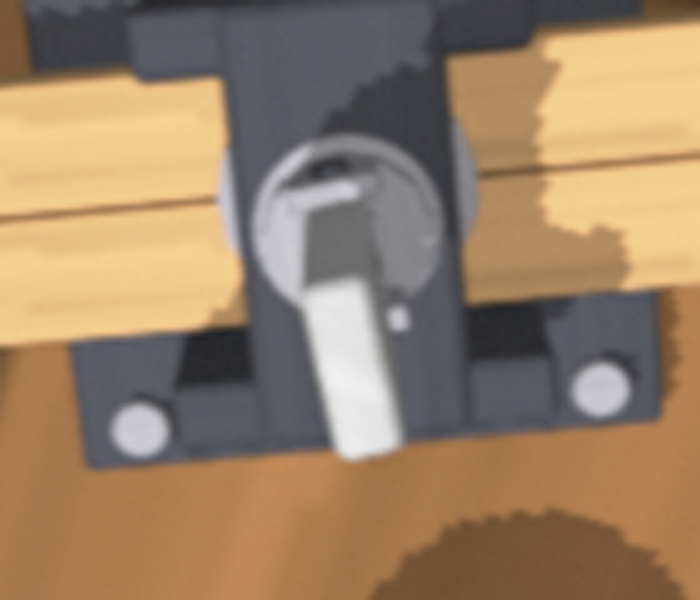

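The lever stands upright with its normal at about 0.5 rad. The crop shows blade (345,330) and fork (345,190) clearly, but not the fold side. The +x push resistance felt at the first grip points to folding towards heading 0.5 rad. I'm approaching from behind with shut fingers.

Emit:
move_arm(rows="-1 -0.4 0 0.1 255; -1 -0.45 0 0.1 255; -0.8 -0.4 0 0 255; 0 0 0 0 255; 0 0 0 0 255; 0 0 0 0 255; 0 0 0 0 255; 0 0 0 0 255")

```text
t: 15.12
position: [0.5054, -0.0256, 0.2081]
tool_rot: [2.707, -1.594, 0.0]
force: [-0.4, -0.8, -0.5]
gripper_width: 0.126
gripper_force: 0.0
```

Emit:
move_arm(rows="0 0 0 0 255; 0 0 0 0 255; 0 0 -3 0 255; 0 0 -3.5 0 255; 0 0 -3 0 255; 0 0 0 0 255; 0 0 0 0 255")

```text
t: 16.0
position: [0.5059, -0.026, 0.1141]
tool_rot: [-2.707, 1.594, -0.002]
force: [-0.3, 0.6, 0.1]
gripper_width: 0.003
gripper_force: 0.0
```

```bash
python3 -c "
from h import *
o=st();print(o['joint_torque'],o['q'])"
```

```text
t16.00 pos [ 0.5059 -0.026   0.1141] yaw_y -2.635 F [-0.31  0.59  0.14] T [0.007 0.095 0.012] w 0.003 gf 0.0 q7 -1.92
[ 1.67894410e-01 -3.70830023e+01  1.52514911e+01 -1.67349368e+01
  1.36560298e-02 -5.20903221e-02  3.89913781e-03] [-0.92895965  0.66485428  1.19108355  2.10260538 -0.79541294  0.93103016
 -1.91659297]
```

Emit:
move_arm(rows="0.35 0.19 0 0 255; 0.35 0.19 0 0 255; 0.35 0.19 0 0 255; 0.35 0.19 0 0 255; 0 0 0 0 255; 0 0 0 0 255")

```text
t: 16.75
position: [0.5192, -0.018, 0.1131]
tool_rot: [2.707, -1.594, -0.0]
force: [-1.0, -0.4, -0.2]
gripper_width: 0.003
gripper_force: 0.0
```

Emit:
move_arm(rows="0.17 0.1 0 0 255; 0.17 0.1 0 0 255; 0 0 0 0 255")

```text
t: 17.12
position: [0.5208, -0.0172, 0.1131]
tool_rot: [2.704, -1.594, -0.004]
force: [-7.6, -1.9, 6.4]
gripper_width: 0.008
gripper_force: 3.6
```

It's blocked at 8 N, well over the 2.5 N folding force, so the lever is against its stop on this side and folds the other way. I'm going round to the far side.

Emit:
move_arm(rows="-0.9 -0.5 0 0 255; -0.9 -0.5 0 0 255; 0 0 5 0 255; 2.7 1.5 0 0 255; 2.7 1.5 0 0 255; 0.3 0.15 0 0 255; 0 0 -5 0 255; 0 0 0 0 255")

```text
t: 18.12
position: [0.5585, 0.0052, 0.1109]
tool_rot: [2.703, -1.594, -0.008]
force: [0.2, -0.4, -0.2]
gripper_width: 0.005
gripper_force: 0.0
```

```bash
python3 - <<'E'
from h import *
st();c=cam('scene');P=cloud(c);save(c,'s2.png',(270,200,380,320),5)
for lo,hi in((.122,.14),(.1,.122),(.076,.1)):
    m=(np.hypot(P[...,0]-.533,P[...,1]+.012)<.02)&(P[...,2]>lo)&(P[...,2]<hi)
    r=P[m];print(lo,len(r),r.mean(0).round(4) if len(r) else 0)
E
```

```text
t18.12 pos [0.5585 0.0052 0.1109] yaw_y -2.636 F [ 0.2  -0.43 -0.16] T [ 0.039  0.131 -0.003] w 0.005 gf 0.0 q7 -1.99
0.122 0 0
0.1 0 0
0.076 34 [ 0.5365 -0.0119  0.0818]
```

View pics/s2.png

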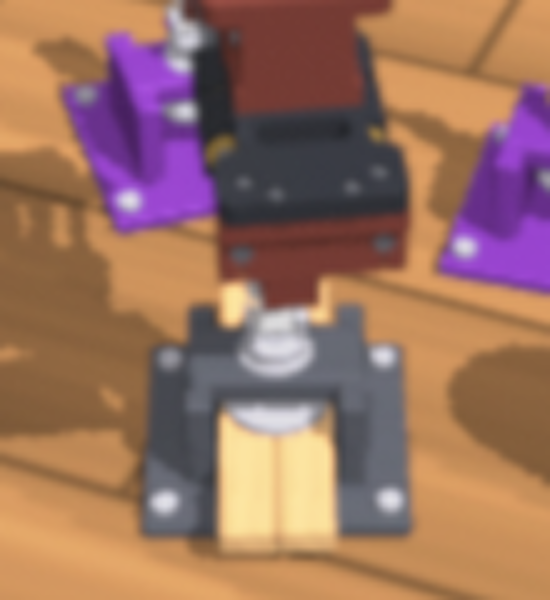

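Emit:
move_arm(rows="-0.33 -0.18 0 0 255; -0.33 -0.18 0 0 255; -0.33 -0.18 0 0 255; -0.33 -0.18 0 0 255; -0.3 -0.17 0 0 255; -0.3 -0.17 0 0 255; 0 0 0 0 255")

```text
t: 19.05
position: [0.5427, -0.005, 0.1132]
tool_rot: [-2.707, 1.594, -0.001]
force: [1.0, -0.1, 0.8]
gripper_width: 0.004
gripper_force: 0.5
```

Emit:
move_arm(rows="-0.42 -0.23 -0.1 0 255; -0.42 -0.23 -0.15 0 255; -0.42 -0.23 -0.15 0 255; 0 0 0 0 255")

```text
t: 19.55
position: [0.5293, -0.0125, 0.109]
tool_rot: [2.706, -1.595, -0.0]
force: [0.8, 0.5, 1.9]
gripper_width: 0.005
gripper_force: 0.7
```

Emit:
move_arm(rows="-0.4 -0.22 -0.25 0 255; -0.4 -0.22 -0.27 0 255; -0.34 -0.19 -0.35 0 255; -0.33 -0.18 -0.38 0 255; 0 0 0 0 255")

```text
t: 20.18
position: [0.5143, -0.0204, 0.0961]
tool_rot: [2.706, -1.594, -0.002]
force: [0.3, 0.1, 1.0]
gripper_width: 0.004
gripper_force: 0.2
```

```bash
python3 - <<'E'
from h import *
st();c=cam('scene');save(c,'s3.png',(270,200,380,320),5)
E
```

```text
t20.18 pos [ 0.5143 -0.0204  0.0961] yaw_y -2.636 F [0.33 0.11 1.03] T [0.011 0.06  0.033] w 0.004 gf 0.1991156442090869 q7 -1.91
```

View pics/s3.png

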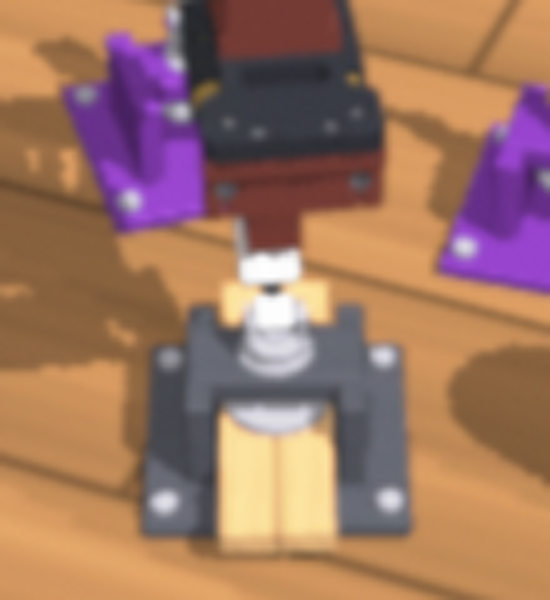

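The lever is folding towards the robot: its blade shows at (270,265), under the fingers. I'm continuing down to the stop.

Emit:
move_arm(rows="-0.2 -0.11 -0.43 0 255; -0.2 -0.11 -0.45 0 255; -0.12 -0.07 -0.5 0 255; -0.1 -0.05 -0.5 0 255; 0 0 -0.1 0 255; 0 0 0 0 255; 0 0 0 0 255")

```text
t: 21.1
position: [0.5082, -0.0239, 0.0766]
tool_rot: [2.706, -1.594, -0.001]
force: [-2.0, -1.5, 4.0]
gripper_width: 0.003
gripper_force: 1.9
```

Emit:
move_arm(rows="0 0 -0.15 0 255; 0 0 -0.15 0 255; 0 0 0 0 255; 0 0 0 0 255")

```text
t: 21.6
position: [0.5084, -0.0241, 0.0751]
tool_rot: [-2.706, 1.595, 0.002]
force: [-9.0, -0.4, 26.1]
gripper_width: 0.001
gripper_force: 12.8
```

Hard stop reached: the force rose to 26 N with almost no motion. I'm lifting off and checking.

Emit:
move_arm(rows="0 0 0.4 0 255; 0 0 3 0 255; 0 0 5 0 255; 0 0 6 0 255; 0 0 0 0 255; 0 0 0 0 255")

```text
t: 22.35
position: [0.5089, -0.0226, 0.2172]
tool_rot: [-2.708, 1.592, 0.001]
force: [0.4, 0.3, -0.7]
gripper_width: 0.004
gripper_force: 0.0
```

```bash
python3 - <<'E'
from h import *
st();d=np.array([-.875,-.483])
for n in('scene','wrist','top'):
  c=cam(n);P=cloud(c)
  if n=='scene':save(c,'s4.png',(270,200,380,320),5)
  X=(P[...,:2]-[.533,-.0115])@d;Y=(P[...,:2]-[.533,-.0115])@np.array([.483,-.875])
  for a in(20,30,40,50,56):
    m=(abs(X-a/1e3)<.005)&(abs(Y)<.008)&(P[...,2]>.05)&(P[...,2]<.15)
    print(n,a,m.sum(),np.median(P[...,2][m]).round(4) if m.any() else 0)
E
```

```text
t22.35 pos [ 0.5089 -0.0226  0.2172] yaw_y -2.634 F [ 0.43  0.25 -0.65] T [ 0.104  0.107 -0.008] w 0.004 gf 0.0 q7 -2.04
scene 20 34 0.0752
scene 30 27 0.0771
scene 40 26 0.0777
scene 50 27 0.0782
scene 56 21 0.0779
wrist 20 257 0.0757
wrist 30 274 0.0764
wrist 40 280 0.0772
wrist 50 268 0.0779
wrist 56 219 0.0782
top 20 1 0.0774
top 30 2 0.0762
top 40 3 0.08
top 50 2 0.0795
top 56 0 0
```

View pics/s4.png

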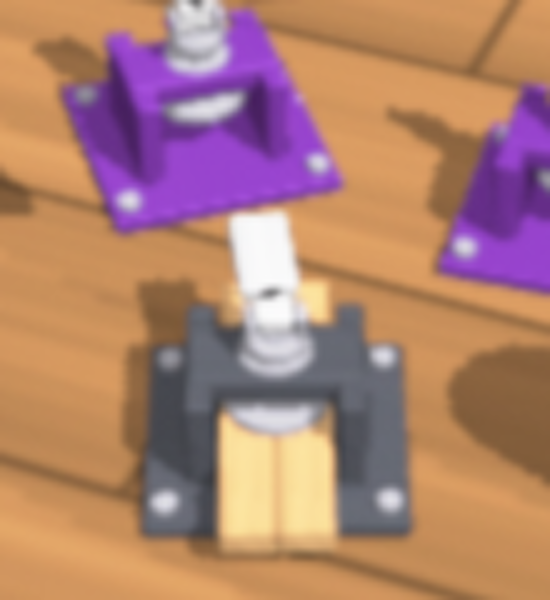

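The lever lies level at (265,255), with a slope of 0.07 rad, so it is at 1.5 rad and fully closed. The robot is clear, so I'm handing in.

```bash
python3 -c "
from h import *
print(robot.hand_in())"
```

```text
the job is handed in; nothing more can be done
None
```

I tightened the dark clamp's screw to about 0.30 N m (snug), let go of the lever, folded it to its hard stop at 1.5 rad and handed in at about 22 s; I first pushed the lever the wrong way, with about 8 N against its upright stop.

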